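# Unload the drill jig and make up a lug kit

### The arm

A 7-joint arm with a two-finger parallel gripper is mounted at the origin on the work surface. World frame = base frame: x ahead of the robot, y to its left, z up, the work surface at z = 0. Lengths are in m, angles in rad, forces in N, time in s.
With the tool pointing down it reaches from about 0.4 to 0.875 m from the base axis. Payload 6.5 kg.
Tool frame: the origin (TCP) lies midway between the tips of the shut fingers; the grasp point (between the pads) lies bot.hold_point_z behind it (bot.hold_point_z is the distance from the TCP to the grasp point, in m); z points along the fingers, y is the direction in which the jaws open and shut (so a half turn about z gives the same grasp; the last joint's range is limited). The gripper opens to 85 mm and grips with 20 to 120 N. Pads are 22 mm wide; open, the fingers measure 114 mm over their backs; the gripper's body (76 mm by 85 mm) begins 54 mm behind the grasp point. The pads swing forward as they close: fully open they stand 13 mm farther back than shut.
Start: joints at [-1.178, 0.536, -0.004, 1.538, 0.003, 1.067, -0.071], TCP at [0.288, 0.583, 0.231] pointing down, gripper open.
Joint ranges: [-2.7, 2.7], [-0.37, 2.16], [-1.27, 1.26], [0.24, 2.4], [-1.31, 4.45], [0.19, 1.91], [-2.76, 2.76]. Speed limits (rad/s): [2.39, 2.39, 3.14, 3.14, 3.14, 3.14, 3.14].

### API

Orientations are given as a unit quaternion [w, x, y, z].
In Python, from station import bot, eyes, finish_job, nets gives the robot as it stands.
- The arm moves only by the shell command python3 -m creep 'ROWS' [FORCE]. ROWS is JSON, a list of rows, each a list of 3 entries, a list of its own where there are three numbers: the shift along the tool's x, y, z as a fraction of full scale, then the turn, a rotation vector about the tool's x, y, z as a fraction of full scale, then the opening, from -1 (shut) to 1 (fully open). A call has exactly 8 rows; each row is the pose to reach, as a shift and turn from the pose measured when the call began, along the tool's axes at that moment; what a row does not reach only later rows make up. Full scale, the value 1, is 800 mm for a shift and 90 degrees for a turn. A row lasts 1/8 s, in which the tool goes at most 62.5 mm and 10.7 degrees, less where a joint would pass 70% of its speed; a pose out of reach is approached as far as the arm can. A call with a number of a shift or a turn outside -1 to 1 is refused whole. A call with a gripper value outside its range is refused whole. The fingers move at their own pace and stop on an object; FORCE is the grip in N (left out, the last holds). Time passes only in rows, so rows that repeat a pose let the fingers close, or fill a call up. It gives the time, the measured TCP pose, the force and the opening at its end, in the units of the state.
- bot.state(): the state, without advancing time (a new reading comes with each control period).
- eyes.snapshot(name): name is "scene" or "side" or "wrist"; returns a dict with "frame" (420x560x3 uint8, red, green, blue), "depth" (420x560 float32, m along the optical axis (not along the pixel's ray), 0 where there is no reading), "camera_matrix" (3x3 intrinsics, pixels), "eye" and "rotation" of the camera in the world. Camera axes: x right, y up, looking along -z (the intrinsics and any distortion apply to the point x, -y, -z); pixel columns grow to the right and rows downward; lengths in m; the calibration is good to about 2 mm. A picture is of the moment at which its call begins.
- finish_job(): hands the job in, once; it reports no verdict.
Trained networks look in the newest picture that a camera, given by its name, has taken for a name from the list of things; names that differ only in an ending like _2 or _b are one class to them, and where a whole thing is asked for, a point or a joint stands for the part that bears it (a point fixed in the world has none). Each returns a list of dicts, best first, with "confidence" (0 to 1); they miss things now and then, are a little off and sometimes report something else, mostly with a low value. They report only what shows in the picture. A call takes as long as a camera call. They do not tell look-alikes from the thing itself.
- nets.outline_of(camera, label): "region" (420x560 bool, what is visible of it) and "extent" ([left, top, right, bottom] in pixels, round what is visible of it).
The state is a dict: "time_s": time; "joints": joint angles; "joint_vel": joint speeds; "tau": joint torques, N m; "tcp_pos": TCP position; "eef_rot": TCP orientation; "force": force on the tool from outside, world axes, zero at the start; "wrist_torque": the same for the moment, N m; "opening": opening from 0.0 (shut) to 1.0 (fully open).
Only numpy, scipy, OpenCV 4.12 (cv2) and the standard library are available. Lean on these libraries where they do the work, as an engineer would, in place of code of your own. Each camera call takes 0.05 s, during which the arm holds its last target. There are 200 camera calls.

### The job

Lift the jig's hold-down bar right up and slide the drilled lug plate out from beneath it, along the jig towards its open front until clear, then lay the plate flat in the wide bay of the yellow tray. Stand every blue jar on the bench upright in the tray's narrow bay with its white lid pressed fully home, and leave the hold-down bar down again. Do not disturb the other things on the bench.

Things in the scene. Friction and masses are not known exactly. Their poses are not given: they have to be found in the camera images.
- jig: Fixed drill jig. Origin on the bench under the lane's centre line; x runs along the lane, whose open front is at -x. A grey bed (130 mm wide, x -30 to +145 mm) and a narrow aluminium apron (36 mm wide, x -155 to -30 mm) share one flat top 30 mm above the bench. On the bed two side rails 8 mm high (54 mm apart inside, x -20 to +75) and a rear stop at x = +72. The bar, when down, crosses at x = -10.
- bridge (a point): Centre of the top of the jig's fixed blue drill-guide bridge (36 mm in x, 94 mm in y, top 56 mm and underside 44 mm above the bench). It spans the lane over the plate's rear, so the plate cannot be lifted straight up at first; once slid 45 mm towards -x it is clear.
- bar (a joint): Hinged hold-down bar: steel cross bar 16 mm thick along jig y on two red side arms (y = +-57 mm, 8 mm thick). 0 = down, 1.5 mm above the plate, in front of the plate's rib, so the plate cannot be drawn out; grows as it is lifted up and away from the open front, to 1.4 rad. Stiff hinge: stays where left; about 5 N at the grip moves it.
- bar_hinge (a point): Point on the bar's hinge axis, on the lane's centre line, 49.5 mm above the bench, at x = +125 mm of the jig. The axis runs along the jig's y.
- bar_grip (a point): Middle of the bar's black rubber grip: a round sleeve 18 mm thick, 64 mm long along jig y, sticking out at the -y end of the bar, 105 mm from the lane's centre line and 135 mm from the hinge axis; 49.5 mm above the bench when down, free bench beneath it. Moves with the bar.
- plate: Loose aluminium lug plate, 150 (x) by 50 (y) by 10 mm thick, about 0.25 kg, black holes. Origin: centre of its underside. A brass cross rib (8 mm in x, full width, 14 mm above the plate) stands at x = +15 mm. It starts on the jig's bed, origin at about x = -5 mm of the jig, axes alike; its front 60 mm stick out ahead of the bar, to be gripped across the 50 mm width.
- tray: Yellow open kit tray fixed to the bench, 210 mm (x) by 197 mm (y) by 22 mm high, walls 4 mm, floor 4 mm thick. Origin: centre of its underside. A divider along x parts it in two: the wide bay on the +y side (202 by 105 mm) for the plate and the narrow bay on the -y side (202 by 80 mm) for jars.
- plate_bay (a point): Centre of the floor of the tray's wide bay (105 mm wide), 4 mm above the bench; axes as the tray's.
- jar_bay (a point): Centre of the floor of the tray's narrow bay (80 mm wide), 4 mm above the bench; axes as the tray's. Up to three jars fit in one row along x.
- jar1: Loose blue square hardware jar, body 42 by 42 mm (x, y) and 46 mm high, about 0.2 kg, with a round white push-down lid (40 mm diameter, 10 mm thick) on a red neck. Origin: centre of its underside, z up. May be absent.
- jar1_lid (a joint): Push-down lid of jar1: height in m by which it stands proud: 0 = fully home (its top then 56 mm above the jar's underside, no red neck visible), 0.004 to 0.006 at the start. Stiff, stays where pushed; about 7 N on top moves it down.
- jar2: Loose blue square hardware jar, body 42 by 42 mm (x, y) and 46 mm high, about 0.2 kg, with a round white push-down lid (40 mm diameter, 10 mm thick) on a red neck. Origin: centre of its underside, z up. May be absent.
- jar2_lid (a joint): Push-down lid of jar2: height in m by which it stands proud: 0 = fully home (its top then 56 mm above the jar's underside, no red neck visible), 0.004 to 0.006 at the start. Stiff, stays where pushed; about 7 N on top moves it down.
- jar3: Loose blue square hardware jar, body 42 by 42 mm (x, y) and 46 mm high, about 0.2 kg, with a round white push-down lid (40 mm diameter, 10 mm thick) on a red neck. Origin: centre of its underside, z up. May be absent.
- jar3_lid (a joint): Push-down lid of jar3: height in m by which it stands proud: 0 = fully home (its top then 56 mm above the jar's underside, no red neck visible), 0.004 to 0.006 at the start. Stiff, stays where pushed; about 7 N on top moves it down.
- jar4: Loose blue square hardware jar, body 42 by 42 mm (x, y) and 46 mm high, about 0.2 kg, with a round white push-down lid (40 mm diameter, 10 mm thick) on a red neck. Origin: centre of its underside, z up. May be absent.
- jar4_lid (a joint): Push-down lid of jar4: height in m by which it stands proud: 0 = fully home (its top then 56 mm above the jar's underside, no red neck visible), 0.004 to 0.006 at the start. Stiff, stays where pushed; about 7 N on top moves it down.
- tape: Bystander, not part of the job: roll of paper tape, 96 mm diameter, 24 mm high.
- wrench: Bystander, not part of the job: wrench, 170 mm.
- driver: Bystander, not part of the job: orange screwdriver, 190 mm.
- polish: Bystander, not part of the job: white bottle with red cap, 56 mm diameter, 140 mm high.
- sandblock: Bystander, not part of the job: cork sanding block with wooden handle, 110 x 65 x 40 mm.
- drumkey: Bystander, not part of the job: small steel T-shaped drum key, 55 mm long, 8 mm thick.
Mind the look-alikes: they are no part of the job. What is shaped like the jar4 but pink or purple is not meant.

How it is judged:
On the way, in this order (a step that is already met when the one before it is completed fails the run):
1. the hold-down bar is lifted well clear (0.9 rad or more) while the plate is still in the jig (value of joint bar above 0.9 rad and x of plate in the frame of jig above -0.03 m), for 0.2 s.
2. the plate is slid out along the jig's top, towards the open front, until clear of the bridge, bar still up (value of joint bar above 0.6 rad and x of plate in the frame of jig below -0.043 m and z of plate in the frame of jig below 0.05 m and y of plate in the frame of jig between -0.03 and 0.03 m), for 0.05 s.
At the end, for the whole second after the job is handed in: Plate flat on the wide bay's floor (within 35 mm along, 40 mm across of its centre); every present jar upright on the narrow bay's floor (within 90 mm along, 26 mm across of its centre), lid less than 1.3 mm proud; bar down (below 0.06 rad); plate and jars at rest (value of joint bar below 0.06 rad and x of plate in the frame of plate_bay between -0.035 and 0.035 m and y of plate in the frame of plate_bay between -0.04 and 0.04 m and z of plate in the frame of plate_bay below 0.004 m and angle between plate's own z axis and vertical below 0.05 rad and linear speed of each of plate, jar1, jar2, jar3, jar4 below 0.02 m/s and x of jar1 in the frame of jar_bay between -0.09 and 0.09 m and y of jar1 in the frame of jar_bay between -0.026 and 0.026 m and z of each of jar1, jar2, jar3, jar4 in the frame of jar_bay below 0.004 m and angle between each of jar1, jar2, jar3, jar4's own z axis and vertical below 0.06 rad and value of joint each of jar1_lid, jar2_lid, jar3_lid, jar4_lid below 0.0013 m and x of jar2 in the frame of jar_bay between -0.09 and 0.09 m and y of jar2 in the frame of jar_bay between -0.026 and 0.026 m and x of jar3 in the frame of jar_bay between -0.09 and 0.09 m and y of jar3 in the frame of jar_bay between -0.026 and 0.026 m and x of jar4 in the frame of jar_bay between -0.09 and 0.09 m and y of jar4 in the frame of jar_bay between -0.026 and 0.026 m); the robot touches nothing.
It fails at once if a bystander (tape, wrench, screwdriver, bottle, sanding block, drum key) is moved by more than 40 mm (distance of any of tape, wrench, driver, polish, sandblock, drumkey from where it was at the start of the episode above 0.04 m).
Of jar1, jar2, jar3, jar4 only 2 to 3 are there at a start; the rules pass over those that are not, and their reading is None.
At some moment in a run one of jar1, jar2, jar3, jar4 may be knocked a few centimetres aside while the robot is not near it.
It also fails if it takes over 210 s, if anything falls off the work surface, if the arm or the gripper's body presses on something with over 40 N, if the wrist force passes 120 N, or if a joint passes its speed limit or range.

## Working session

There is one attempt and no reset: what is moved stays moved. The work goes in short steps, Python scripts to look and compute and a shell command to move; the robot and the scene stay as the last step left them, time stands still between calls to the robot, and variables do not carry over. Pictures are saved under pics/ and viewed, about 12 in all and at most 16, crops included, and the job is handed in when it is done.

```bash
ls; mkdir -p pics
cat > h.py <<'E'
import numpy as np, cv2, json
from scipy.spatial.transform import Rotation as R
from station import bot, eyes, nets
def snap(n,save=None):
    s=eyes.snapshot(n)
    if save: cv2.imwrite('pics/'+save+'.png',s['frame'][:,:,::-1])
    return s
def pts(s,v,u):
    v=np.asarray(v);u=np.asarray(u);K=s['camera_matrix'];d=s['depth'][v,u]
    c=np.stack([(u-K[0,2])/K[0,0]*d,-(v-K[1,2])/K[1,1]*d,-d],-1)
    M=np.asarray(s['rotation']); M=M if M.shape==(3,3) else R.from_quat(np.roll(M,-1)).as_matrix()
    return c@M.T+np.asarray(s['eye'])
def px(s,P):
    M=np.asarray(s['rotation']); M=M if M.shape==(3,3) else R.from_quat(np.roll(M,-1)).as_matrix()
    c=(np.asarray(P)-s['eye'])@M; K=s['camera_matrix']
    return K[0,2]+K[0,0]*c[...,0]/-c[...,2], K[1,2]-K[1,1]*c[...,1]/-c[...,2]
def goal(pos=None,yaw=None,down=True,Rg=None):
    """print shift (fraction) and turn (fraction) from current pose; yaw = world angle of tool y axis (mod pi), tool down"""
    st=bot.state(); p=np.array(st['tcp_pos']); Q=R.from_quat(np.roll(st['eef_rot'],-1))
    sh=Q.inv().apply(np.array(pos)-p)/0.8 if pos is not None else np.zeros(3)
    if Rg is None and yaw is not None:
        best=None
        for k in (0,np.pi):
            y=np.array([np.cos(yaw+k),np.sin(yaw+k),0]);z=np.array([0,0,-1.]);x=np.cross(y,z)
            G=R.from_matrix(np.stack([x,y,z],1)); t=(Q.inv()*G).as_rotvec()
            if best is None or np.linalg.norm(t)<np.linalg.norm(best): best=t
        t=best
    elif Rg is not None: t=(Q.inv()*Rg).as_rotvec()
    else: t=np.zeros(3)
    print('shift',np.round(sh,4),'turn',np.round(t/(np.pi/2),4))
def st():
    s=bot.state(); Q=R.from_quat(np.roll(s['eef_rot'],-1)).as_matrix()
    print('t',s['time_s'],'tcp',np.round(s['tcp_pos'],4),'toolx',np.round(Q[:,0],3),'y',np.round(Q[:,1],3),'z',np.round(Q[:,2],3),'F',np.round(s['force'],1),'open',s['opening'],'j',np.round(s['joints'],2))
E
python3 - <<'E'
from h import *
st(); print(bot.hold_point_z)
for c in ('scene','side','wrist'):
    s=snap(c,c+'0'); print(c,np.round(s['eye'],3),np.shape(s['rotation']),s.keys())
    if c=='wrist':continue
    for l in ('jig','bridge','bar','bar_grip','plate','tray','jar1','tape','wrench','driver','polish','sandblock','drumkey'):
        for o in nets.outline_of(c,l)[:5]:
            if o['confidence']<0.3: continue
            v,u=np.nonzero(o['region']); P=pts(s,v,u); P=P[s['depth'][v,u]>0]
            print(l,round(o['confidence'],2),o['extent'],len(v),np.round(np.median(P,0),3),'z',np.round(np.percentile(P[:,2],[5,95]),3), s['frame'][v,u].mean(0).astype(int))
E
```

```text
pics
t 0.0 tcp [0.2876 0.5822 0.2304] toolx [-0.897  0.443 -0.   ] y [ 0.443  0.897 -0.002] z [-0.001 -0.002 -1.   ] F [ 0.2 -0.5 -0.4] open 0.9978119982658696 j [-1.18  0.54 -0.    1.54  0.    1.07 -0.07]
0.0187
scene [1.478 0.436 0.697] (4,) dict_keys(['frame', 'depth', 'camera_matrix', 'eye', 'rotation'])
jig 0.92 [169.6, 187.1, 243.4, 248.2] 2850 [ 0.605 -0.142  0.031] z [0.004 0.057] [111  97  97]
bridge 0.68 [170.2, 182.9, 245.4, 247.6] 2720 [ 0.607 -0.142  0.031] z [0.006 0.057] [110  97  97]
bridge 0.32 [392.9, 239.9, 407.2, 251.2] 176 [0.573 0.383 0.06 ] z [0.051 0.062] [182 167 160]
bar 0.91 [174.9, 190.3, 236.8, 227.7] 579 [ 0.532 -0.185  0.053] z [0.043 0.057] [139  86  78]
bar_grip 0.98 [177.1, 192.9, 234.5, 229.9] 640 [ 0.532 -0.183  0.053] z [0.001 0.057] [139  87  80]
tray 0.93 [275.4, 208.0, 372.4, 270.8] 3988 [0.541 0.182 0.004] z [0.001 0.021] [196 165  49]
jar1 0.78 [374.6, 259.2, 395.9, 293.4] 544 [0.676 0.363 0.039] z [0.004 0.056] [166 109 108]
jar1 0.66 [427.7, 244.3, 450.9, 262.9] 247 [0.539 0.472 0.054] z [0.012 0.057] [107  67 115]
jar1 0.59 [391.8, 236.0, 
[... 2724 characters left out ...]
027] [155 152 134]
wrench 0.85 [375.3, 207.8, 427.7, 234.4] 334 [ 0.791 -0.18   0.008] z [0.003 0.011] [167 159 156]
driver 0.61 [299.9, 137.7, 318.9, 157.5] 187 [0.82  0.213 0.022] z [0.008 0.028] [151  79  30]
polish 0.63 [307.1, 355.7, 339.7, 407.8] 1379 [ 0.278 -0.379  0.091] z [0.017 0.141] [122  97  91]
sandblock 0.75 [120.2, 185.6, 166.4, 212.6] 921 [0.288 0.327 0.029] z [0.004 0.042] [127  91  60]
sandblock 0.41 [198.1, 158.6, 295.5, 230.6] 3954 [0.534 0.172 0.006] z [0.002 0.023] [176 147  32]
drumkey 0.57 [215.9, 246.9, 240.2, 261.8] 136 [0.368 0.022 0.008] z [0.003 0.011] [122 116 114]
wrist [0.218 0.617 0.373] (4,) dict_keys(['frame', 'depth', 'camera_matrix', 'eye', 'rotation'])
```

Run:
```python
import cv2
a=cv2.imread('pics/scene0.png')[100:340,120:500]; cv2.imwrite('pics/a1.png',cv2.resize(a,(800,505),interpolation=cv2.INTER_CUBIC))
a=cv2.imread('pics/side0.png')[110:420,110:450]; cv2.imwrite('pics/a2.png',cv2.resize(a,(658,600),interpolation=cv2.INTER_CUBIC))
```

```text
(no output)
```

View pics/a1.png

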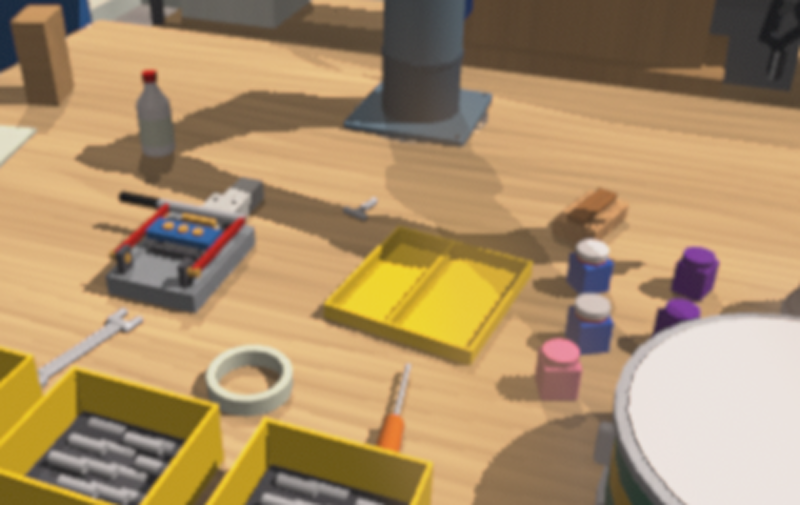

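View pics/a2.png

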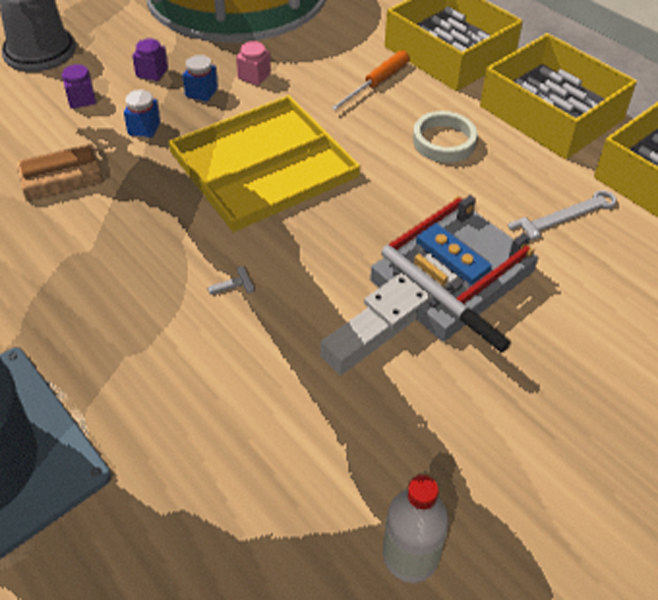

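Blue jars are at scene-crop (590,265) and (590,322). The pink one at (558,370) and the purple ones at (695,272) and (680,315) are look-alikes. The jig's open front points towards the robot. The tray's divider is visible at side-crop (275,158).

```bash
cat > m.py <<'E'
from h import *
def cloud(cams=('scene','side'),snaps=None):
    P=[];C=[]
    for c in cams:
        s=snap(c); v,u=np.nonzero(s['depth']>0); P.append(pts(s,v,u)); C.append(s['frame'][v,u].astype(int))
    return P,C
def rect(q):
    (c,wh,a)=cv2.minAreaRect((q[:,:2]*1000).astype(np.float32)); return np.round(c,1),np.round(wh,1),round(a,1),'z',round(float(np.median(q[:,2])),4),len(q)
def box(P,a,b): return np.all((P>a)&(P<b),1)
E
python3 - <<'E'
from m import *
Ps,Cs=cloud()
for n,P,C in zip(('scene','side'),Ps,Cs):
    r,g,b=C.T; print(n)
    jig=box(P,[.3,-.35,-.01],[.72,-.0,.08])
    blue=(b>r*1.5)&(b>g*1.2)
    q=P[jig&blue&(P[:,2]>.048)]; print('bridge',rect(q))
    red=(r>g*2)&(r>b*2)&(P[:,2]>.04); q=P[jig&red]; print('red',rect(q))
    dark=(C.max(1)<50)&(P[:,2]>.04)&(P[:,0]<.6); q=P[jig&dark]; print('grip',rect(q), q.mean(0).round(3))
    top=jig&(abs(P[:,2]-.031)<.004)&(abs(r-b)<40); print('bedtop',rect(P[top]))
    pl=jig&(abs(P[:,2]-.041)<.004)&(C.min(1)>100); print('plate',rect(P[pl]))
    y=(b<.5*r)&(g>.7*r)&box(P,[.3,0,-.01],[.72,.34,.04])
    print('tray',rect(P[y&(P[:,2]>.008)]), 'floor', rect(P[y&(P[:,2]<.008)]))
    t=P[y&(P[:,2]>.019)]; print('rim',rect(t))
    j=box(P,[.35,.3,.015],[.72,.55,.08])
    m=j&blue; print('blue pts',P[m].shape)
    for lo,hi,nm in ((.3,.51,'jA'),(.51,.7,'jB')):
        k=m&(P[:,0]>lo)&(P[:,0]<hi)&(P[:,1]<.43); print(nm,rect(P[k]))
        k=j&(C.min(1)>110)&(P[:,2]>.05)&(P[:,0]>lo)&(P[:,0]<hi)&(abs(r-b)<50); print(' lid',rect(P[k]),P[k].mean(0).round(3))
E
```

```text
scene
bridge (array([ 584.1, -147.6]), array([41.7, 96.1]), 0.9, 'z', 0.0546, 201)
red (array([ 591.4, -148.9]), array([127.9, 124.4]), 0.0, 'z', 0.0543, 214)
grip (array([ 529.8, -251.3]), array([ 9.5, 53.3]), 0.1, 'z', 0.0532, 37) [ 0.53  -0.251  0.053]
bedtop (array([ 481.7, -191.2]), array([437.8, 176.7]), 20.6, 'z', 0.0292, 808)
plate (array([ 531.6, -145.2]), array([234.2, 146.7]), 57.0, 'z', 0.0396, 123)
tray (array([466. , 197.2]), array([218.7, 376.5]), 76.3, 'z', 0.0175, 1235) floor (array([515.4, 172.7]), array([220.9, 256.2]), 82.1, 'z', 0.0033, 2939)
rim (array([465.4, 197.4]), array([218.7, 375.2]), 76.3, 'z', 0.0211, 492)
blue pts (195, 3)
jA (array([462.2, 375.5]), array([10.9, 38.6]), 38.6, 'z', 0.0338, 120)
 lid (array([420.3, 424.6]), array([ 41.9, 167.8]), 24.6, 'z', 0.0594, 128) [0.444 0.377 0.059]
jB (array([586. , 392.8]), array([11.8, 33.9]), 37.1, 'z', 0.0379, 75)
 lid (array([552.3, 432. ]), array([ 41.7, 142.5]), 20.1, 'z', 0.0597, 155) [0.569 0.389 0.059]
side
bridge (array([ 581.7, -150.8]), array([95.5, 39.2]), 89.4, 'z', 0.0566, 421)
red (array([ 591. ,
[... 195 characters left out ...]
ay([300.3, 129.5]), 0.1, 'z', 0.0309, 1560)
plate (array([ 533. , -153.8]), array([ 78.6, 162.5]), 89.7, 'z', 0.0409, 525)
tray (array([464.5, 195.6]), array([220.6, 376. ]), 76.1, 'z', 0.0177, 1417) floor (array([475.5, 201.1]), array([228.6, 370.6]), 82.2, 'z', 0.005, 2632)
rim (array([464.7, 196.5]), array([218.7, 376. ]), 76.1, 'z', 0.0226, 606)
blue pts (318, 3)
jA (array([442.3, 359.7]), array([37. , 43.5]), 44.4, 'z', 0.0332, 162)
 lid (array([445.7, 361.7]), array([38.5, 37.8]), 8.9, 'z', 0.0612, 102) [0.445 0.362 0.061]
jB (array([560.1, 367.9]), array([32.3, 53.1]), 69.2, 'z', 0.0319, 156)
 lid (array([559.1, 431.7]), array([ 39.6, 140.5]), 9.5, 'z', 0.0616, 88) [0.566 0.383 0.062]
```

Run:
```python
from m import *
goal([.521,-.264,.14],0)
goal([.521,-.264,.14],None)
Ps,Cs=cloud()
for P,C in zip(Ps,Cs):
    r,g,b=C.T
    y=(b<.5*r)&(g>.7*r)&box(P,[.4,.03,.016],[.72,.335,.03])
    print('rim',rect(P[y]))
    q=P[y];c,_,_,_,_,_=rect(q)
    top=q[(q[:,2]>.019)]
    # divider direction: inner rim points
    print(np.round(cv2.boxPoints(cv2.minAreaRect((q[:,:2]*1000).astype(np.float32))),0).tolist())
```

```text
shift [-0.73   -0.8199  0.1142] turn [-0.      0.      0.7079]
shift [-0.73   -0.8199  0.1142] turn [0. 0. 0.]
rim (array([536.9, 180.2]), array([198.6, 217.7]), 82.2, 'z', 0.0201, 685)
[[416.0, 97.0], [631.0, 67.0], [658.0, 264.0], [443.0, 293.0]]
rim (array([535.9, 179.5]), array([203.7, 212.6]), 81.9, 'z', 0.0215, 790)
[[416.0, 94.0], [627.0, 64.0], [655.0, 266.0], [445.0, 295.0]]
```

```bash
python3 -m creep '[[[-0.0,0,0],[0,0,0.09],1],[[-0.2,-0.2,0],[0,0,0.18],1],[[-0.3,-0.3,0],[0,0,0.27],1],[[-0.4,-0.4,0],[0,0,0.36],1],[[-0.5,-0.5,0],[0,0,0.45],1],[[-0.55,-0.55,0],[0,0,0.54],1],[[-0.6,-0.6,0],[0,0,0.63],1],[[-0.66,-0.68,0],[0,0,0.708],1]]' 40
python3 - <<'E'
from m import *
goal([.521,-.264,.14],0)
Ps,Cs=cloud(('side','scene'))
a=np.deg2rad(-8); 
for P,C in zip(Ps,Cs):
    r,g,b=C.T
    y=(b<.5*r)&(g>.7*r)&box(P,[.4,.03,.015],[.72,.335,.03])
    d=P[y][:,:2]-[.5364,.180]; x=d@[np.cos(a),np.sin(a)]; t=d@[-np.sin(a),np.cos(a)]
    k=(abs(x)<.09); print(np.histogram(t[k]*1000,bins=np.arange(-110,111,5)))
E
```

```text
time_s: 2.65
tcp_pos: [0.4271, 0.1661, 0.2317]
eef_rot: [0.0, 0.709, 0.706, 0.001]
force: [2.5, -0.1, 0.0]
opening: 0.996
shift [-0.5372  0.1194  0.1144] turn [ 0.0007 -0.0005 -0.0027]
(array([  0,  22, 145,  19,   0,   0,   0,   0,   0,   0,   0,   0,   0,
         0,   0,   0,   0,   0,  46, 122,   8,   0,   0,   0,   0,   0,
         0,   0,   0,   0,   0,   0,   0,   0,   0,   0,   0,   0,   0,
         2,  85,  75,   4,   0]), array([-110, -105, -100,  -95,  -90,  -85,  -80,  -75,  -70,  -65,  -60,
        -55,  -50,  -45,  -40,  -35,  -30,  -25,  -20,  -15,  -10,   -5,
          0,    5,   10,   15,   20,   25,   30,   35,   40,   45,   50,
         55,   60,   65,   70,   75,   80,   85,   90,   95,  100,  105,
        110]))
(array([ 0,  1, 53, 59,  0,  0,  0,  0,  0,  0,  0,  0,  0,  0,  0,  0,  0,
        0,  1, 84, 18,  0,  0,  0,  0,  0,  0,  0,  0,  0,  0,  0,  0,  0,
        0,  0,  0,  0,  0,  0,  8, 95,  1,  0]), array([-110, -105, -100,  -95,  -90,  -85,  -80,  -75,  -70,  -65,  -60,
        -55,  -50,  -45,  -40,  -35,  -30,  -25,  -20,  -15,  -10,   -5,
          0,    5,   10,   15,   20,   25,   30,   35,   40,   45,   50,
         55,   60,   65,   70,   75,   80,   85,   90,   95,  100,  105,
        110]))
```

```bash
python3 -m creep '[[[-0.078,0.02,0.015],[0,0,0],1],[[-0.156,0.04,0.03],[0,0,0],1],[[-0.234,0.06,0.045],[0,0,0],1],[[-0.312,0.08,0.06],[0,0,0],1],[[-0.39,0.1,0.08],[0,0,0],1],[[-0.46,0.11,0.1],[0,0,0],1],[[-0.537,0.119,0.114],[0,0,-0.003],1],[[-0.537,0.119,0.114],[0,0,-0.003],1]]'
python3 - <<'E'
from m import *
goal([.521,-.264,.0305],0)
s=snap('wrist','w1')
v,u=np.nonzero(s['depth']>0);P=pts(s,v,u);C=s['frame'][v,u]
k=box(P,[.45,-.33,.04],[.6,-.225,.08])&(C.max(1)<70); print(rect(P[k]),P[k].mean(0))
k=box(P,[.45,-.33,.04],[.6,-.225,.08]); print(rect(P[k]),P[k].mean(0))
E
```

```text
time_s: 3.75
tcp_pos: [0.5172, -0.2742, 0.1409]
eef_rot: [0.002, 0.712, 0.703, -0.001]
force: [0.0, 0.2, -0.4]
opening: 1.001
shift [0.0133 0.0046 0.1379] turn [ 0.0003  0.0025 -0.008 ]
(array([ 521. , -254.9]), array([17.8, 59.7]), 0.2, 'z', 0.0561, 1594) [ 0.52108941 -0.25347792  0.05528789]
(array([ 521. , -254.9]), array([17.8, 59.7]), 0.2, 'z', 0.0561, 1601) [ 0.52105022 -0.25350627  0.05526138]
```

View pics/w1.png

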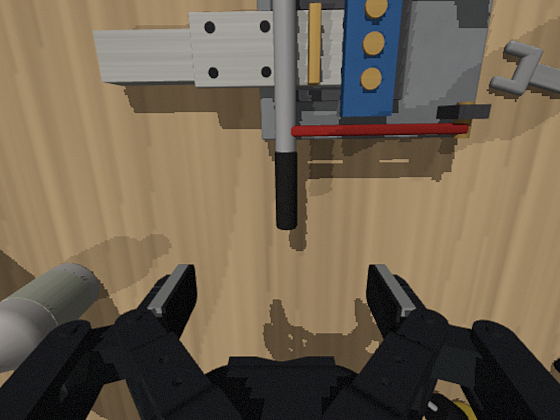

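Grip sleeve at (286,190), dark and as described, measured at (0.521, -0.255), which agrees with the jig fit.

```bash
python3 -m creep '[[[0.013,0.0046,0.05],[0,0,-0.008],1],[[0.013,0.0046,0.1],[0,0,-0.008],1],[[0.0133,0.0046,0.138],[0,0,-0.008],1],[[0.0133,0.0046,0.138],[0,0,-0.008],1],[[0.0133,0.0046,0.138],[0,0,-0.008],-1],[[0.0133,0.0046,0.138],[0,0,-0.008],-1],[[0.0133,0.0046,0.138],[0,0,-0.008],-1],[[0.0133,0.0046,0.138],[0,0,-0.008],-1]]' 40
python3 - <<'E'
from m import *
st()
p=np.array(bot.state()['tcp_pos']);Q=R.from_quat(np.roll(bot.state()['eef_rot'],-1))
for t in np.linspace(0,1.25,9)[1:]:
    d=np.array([.135*(1-np.cos(t)),0,.135*np.sin(t)]); print(np.round(Q.inv().apply(d)/.8,3))
E
```

```text
time_s: 4.8
tcp_pos: [0.5214, -0.2647, 0.0311]
eef_rot: [0.002, 0.707, 0.707, -0.001]
force: [-0.9, 1.1, 5.9]
opening: 0.195
t 4.8 tcp [ 0.5214 -0.2647  0.0311] toolx [ 0.     1.    -0.005] y [ 1.    -0.     0.001] z [ 0.001 -0.005 -1.   ] F [-0.9  1.1  5.9] open 0.19546065772665852 j [ 0.12  0.74  0.37  1.84 -0.42  0.63  0.74]
[-0.     0.002 -0.026]
[-0.     0.008 -0.052]
[-0.     0.018 -0.076]
[-0.     0.032 -0.099]
[-0.001  0.049 -0.119]
[-0.001  0.069 -0.136]
[-0.001  0.091 -0.15 ]
[-0.001  0.116 -0.16 ]
```

```bash
python3 -m creep '[[[0,0.002,-0.026],[0,0,0],-1],[[0,0.008,-0.052],[0,0,0],-1],[[0,0.018,-0.076],[0,0,0],-1],[[0,0.032,-0.099],[0,0,0],-1],[[0,0.049,-0.119],[0,0,0],-1],[[0,0.069,-0.136],[0,0,0],-1],[[0,0.091,-0.15],[0,0,0],-1],[[0,0.116,-0.16],[0,0,0],-1]]'
python3 - <<'E'
from m import *
st()
p=np.array(bot.state()['tcp_pos']);print(np.arctan2(p[2]+.0187-.0495,.656-p[0]))
s=snap('side','s1')
E
```

```text
time_s: 5.8
tcp_pos: [0.6069, -0.265, 0.1615]
eef_rot: [-0.004, 0.708, 0.706, -0.004]
force: [-17.0, 5.5, 24.3]
opening: 0.195
t 5.8 tcp [ 0.6069 -0.265   0.1615] toolx [ 0.004  1.    -0.   ] y [ 1.    -0.004 -0.012] z [-0.012 -0.    -1.   ] F [-17.    5.5  24.3] open 0.19514230779213612 j [ 0.04  0.68  0.47  1.57 -0.34  0.99  0.6 ]
1.211719162273203
```

```bash
python3 -m creep '[[[0,0,0],[0,0,0],-1],[[0,0,0],[0,0,0],0.5],[[0,0,0],[0,0,0],0.5],[[0,0,0],[0,0,0],0.5],[[0,0,-0.05],[0,0,0],0.5],[[0,0,-0.1],[0,0,0],0.5],[[-0.02,0,-0.12],[0,0,0],1],[[-0.02,0,-0.12],[0,0,0],1]]'
python3 - <<'E'
from m import *
st()
s=snap('side','s1'); v,u=np.nonzero(s['depth']>0);P=pts(s,v,u);C=s['frame'][v,u].astype(int);r,g,b=C.T
k=box(P,[.45,-.3,.1],[.75,-.22,.23])&(C.max(1)<60); print(P[k].mean(0),P[k].min(0),P[k].max(0))
k=box(P,[.35,-.2,.037],[.52,-.1,.044])&(C.min(1)>100); print(rect(P[k]))
cv2.imwrite('pics/s1c.png',cv2.resize(s['frame'][150:330,200:440,::-1],(800,600)))
goal([.450,-.151,.26],np.pi/2)
E
```

```text
time_s: 6.85
tcp_pos: [0.6132, -0.2826, 0.2606]
eef_rot: [0.002, 0.708, 0.706, -0.002]
force: [-0.6, -0.3, -0.2]
opening: 1.0
t 6.85 tcp [ 0.6132 -0.2826  0.2606] toolx [ 0.003  1.    -0.006] y [ 1.    -0.003 -0.   ] z [-0.    -0.006 -1.   ] F [-0.6 -0.3 -0.2] open 1.000360520606152 j [ 0.04  0.6   0.51  1.46 -0.3   1.16  0.58]
[ 0.60879613 -0.25772797  0.18263108] [ 0.60347434 -0.28685554  0.17193393] [ 0.61879984 -0.22420214  0.18869518]
(array([ 485.8, -146.2]), array([68.2, 59. ]), 0.8, 'z', 0.041, 473)
shift [ 0.1621 -0.2039 -0.0014] turn [6.000e-04 3.100e-03 9.986e-01]
```

View pics/s1c.png

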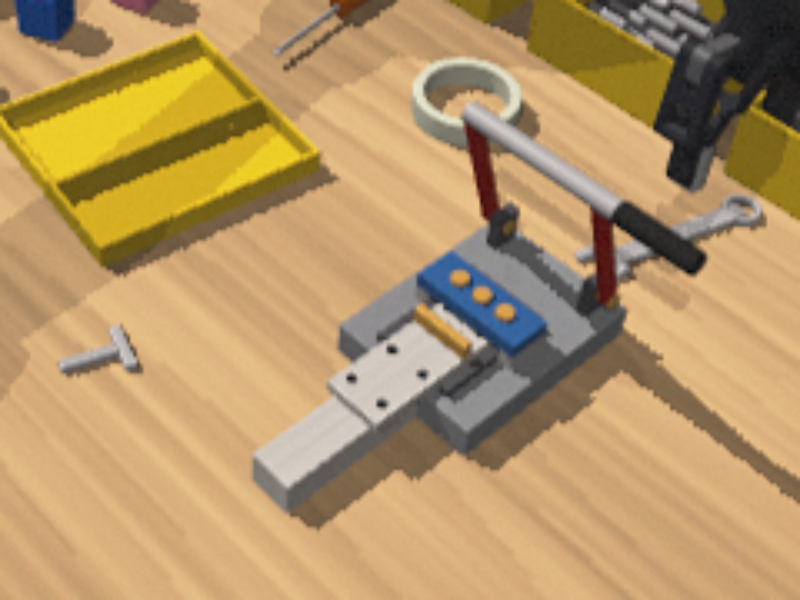

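Bar is fully up at about 1.2 rad. The plate lies under the bridge, with its front overhanging the narrow apron at (385,385).

```bash
python3 -m creep '[[[0,-0.03,0],[0,0,0.11],1],[[0,-0.08,0],[0,0,0.22],1],[[0.03,-0.14,0],[0,0,0.33],1],[[0.08,-0.2,0],[0,0,0.44],1],[[0.12,-0.2,0],[0,0,0.55],1],[[0.16,-0.2,0],[0,0,0.66],1],[[0.162,-0.2,0],[0,0,0.77],1],[[0.162,-0.2,0],[0,0,0.88],1]]' 60
python3 - <<'E'
from m import *
goal([.474,-.151,.10],np.pi/2); goal([.474,-.151,.018],np.pi/2)
st()
E
```

```text
time_s: 7.9
tcp_pos: [0.4524, -0.1493, 0.2577]
eef_rot: [0.001, 0.996, 0.091, -0.002]
force: [0.3, -0.3, 0.8]
opening: 0.999
shift [0.0271 0.0066 0.197 ] turn [0.0016 0.0031 0.1165]
shift [0.0276 0.0064 0.2995] turn [0.0016 0.0031 0.1165]
t 7.9 tcp [ 0.4524 -0.1493  0.2577] toolx [ 0.983  0.182 -0.005] y [ 0.182 -0.983  0.002] z [-0.005 -0.003 -1.   ] F [ 0.3 -0.3  0.8] open 0.9992931028900947 j [-0.51  0.28  0.88  1.99 -0.25  0.99 -0.9 ]
```

```bash
python3 -m creep '[[[0.027,0.0066,0.04],[0,0,0.1165],1],[[0.027,0.0066,0.1],[0,0.003,0.1165],1],[[0.027,0.0066,0.16],[0,0.003,0.1165],1],[[0.027,0.0066,0.197],[0,0.003,0.1165],1],[[0.027,0.0066,0.23],[0,0.003,0.1165],1],[[0.0275,0.0064,0.27],[0,0.003,0.1165],1],[[0.0276,0.0064,0.299],[0,0.003,0.1165],1],[[0.0276,0.0064,0.299],[0,0.003,0.1165],1]]' 60
python3 - <<'E'
from m import *
st(); s=snap('wrist','w2')
v,u=np.nonzero(s['depth']>0);P=pts(s,v,u);C=s['frame'][v,u]
goal([.474,-.151,.018],np.pi/2)
E
```

```text
time_s: 8.9
tcp_pos: [0.4716, -0.1499, 0.0164]
eef_rot: [0.001, 1.0, 0.0, -0.002]
force: [-0.2, -0.2, 0.4]
opening: 0.998
t 8.9 tcp [ 0.4716 -0.1499  0.0164] toolx [ 1.     0.    -0.005] y [ 0.    -1.     0.001] z [-0.005 -0.001 -1.   ] F [-0.2 -0.2  0.4] open 0.9975945197930653 j [-0.2   0.72  0.54  2.08 -0.71  0.54 -0.71]
shift [ 0.0017  0.0007 -0.0005] turn [ 0.0012  0.0017 -0.    ]
```

View pics/w2.png

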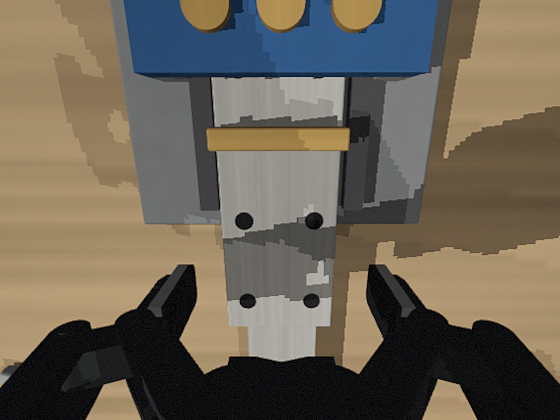

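Plate (228–330 px) sits centred between the pads. Next I close and slide.

```bash
python3 -m creep '[[[0,0,0],[0,0,0],-1],[[0,0,0],[0,0,0],-1],[[0,0,0],[0,0,0],-1],[[0,0,0],[0,0,0],-1],[[-0.02,0,0],[0,0,0],-1],[[-0.04,0,0],[0,0,0],-1],[[-0.06,0,0],[0,0,0],-1],[[-0.08,0,0],[0,0,0],-1]]' 60
python3 - <<'E'
from m import *
st(); 
Ps,Cs=cloud(('side',))
P=Ps[0];C=Cs[0].astype(int);r,g,b=C.T
k=box(P,[.3,-.22,.045],[.7,-.08,.06])&(r>130)&(b<.6*r); print('rib',rect(P[k]))
E
```

```text
time_s: 9.95
tcp_pos: [0.409, -0.151, 0.0186]
eef_rot: [0.001, 1.0, -0.0, 0.0]
force: [3.4, -0.5, 5.2]
opening: 0.568
t 9.95 tcp [ 0.409  -0.151   0.0186] toolx [ 1.    -0.001  0.   ] y [-0.001 -1.     0.003] z [ 0.    -0.003 -1.   ] F [ 3.4 -0.5  5.2] open 0.5679944729555497 j [-0.16  0.64  0.5   2.22 -0.74  0.44 -0.62]
rib (array([ 565.4, -155.1]), array([183.5, 126.5]), 3.4, 'z', 0.0548, 86)
```

```bash
python3 -m creep '[[[0,0,0],[0,0,0],1],[[0,0,0],[0,0,0],1],[[0,0,0],[0,0,0],1],[[0.03,0,0],[0,0,0],1],[[0.062,0,0],[0,0,0],1],[[0.062,0,0],[0,0,0],-1],[[0.062,0,0],[0,0,0],-1],[[0.062,0,0],[0,0,0],-1]]' 80
python3 - <<'E'
from m import *
st(); s=snap('side')
cv2.imwrite('pics/s2c.png',cv2.resize(s['frame'][150:330,200:440,::-1],(800,600)))
E
```

```text
time_s: 11.0
tcp_pos: [0.4551, -0.1509, 0.0186]
eef_rot: [0.001, 1.0, -0.001, -0.001]
force: [-2.1, 1.3, 4.3]
opening: 0.563
t 11.0 tcp [ 0.4551 -0.1509  0.0186] toolx [ 1.    -0.002 -0.003] y [-0.002 -1.     0.002] z [-0.003 -0.002 -1.   ] F [-2.1  1.3  4.3] open 0.5632220675420337 j [-0.2   0.7   0.54  2.12 -0.72  0.52 -0.69]
```

View pics/s2c.png

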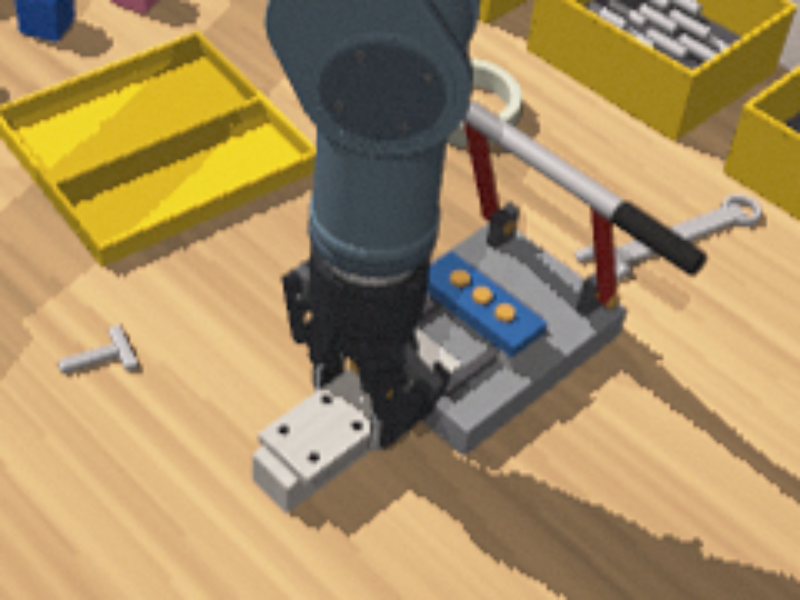

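Plate is drawn clear of the bridge and regripped at its middle. Next I lift and carry it.

```bash
python3 -m creep '[[[0,0,-0.02],[0,0,0],-1],[[0,0,-0.05],[0,0,0],-1],[[0,0,-0.09],[0,0,0],-1],[[0,0,-0.13],[0,0,0],-1],[[0,-0.06,-0.15],[0,0,0],-1],[[0.02,-0.12,-0.15],[0,0,0],-1],[[0.04,-0.18,-0.15],[0,0,0],-1],[[0.06,-0.24,-0.15],[0,0,0.02],-1]]'
python3 - <<'E'
from m import *
goal([.534,.222,.14],np.deg2rad(82)); st()
E
```

```text
time_s: 12.05
tcp_pos: [0.5035, 0.0425, 0.1388]
eef_rot: [0.001, 1.0, -0.018, -0.001]
force: [1.1, 0.5, -2.9]
opening: 0.561
shift [ 0.0303 -0.2255 -0.0019] turn [0.001  0.0018 0.0665]
t 12.05 tcp [0.5035 0.0425 0.1388] toolx [ 0.999 -0.035 -0.003] y [-0.035 -0.999  0.001] z [-0.003 -0.001 -1.   ] F [ 1.1  0.5 -2.9] open 0.5608580939932862 j [-0.77  0.54  0.78  2.02 -0.53  0.79 -1.28]
```

```bash
python3 -m creep '[[[0.005,-0.06,0],[0,0,0.02],-1],[[0.015,-0.12,0],[0,0,0.05],-1],[[0.03,-0.18,0],[0,0,0.0665],-1],[[0.0303,-0.2255,0],[0,0,0.0665],-1],[[0.0303,-0.2255,0],[0.001,0.002,0.0665],-1],[[0.0303,-0.2255,0.03],[0.001,0.002,0.0665],-1],[[0.0303,-0.2255,0.07],[0.001,0.002,0.0665],-1],[[0.0303,-0.2255,0.11],[0.001,0.002,0.0665],-1]]'
python3 - <<'E'
from m import *
goal([.534,.222,.004],np.deg2rad(82)); st(); s=snap('side')
cv2.imwrite('pics/s3c.png',cv2.resize(s['frame'][110:260,130:330,::-1],(800,600)))
E
```

```text
time_s: 13.05
tcp_pos: [0.5334, 0.2204, 0.0503]
eef_rot: [0.0, 0.998, -0.071, 0.0]
force: [-0.1, 0.8, -2.9]
opening: 0.564
shift [ 0.0005 -0.0021  0.0578] turn [ 0.0004 -0.0002 -0.001 ]
t 13.05 tcp [0.5334 0.2204 0.0503] toolx [ 0.99  -0.141  0.   ] y [-0.141 -0.99   0.001] z [ 0.    -0.001 -1.   ] F [-0.1  0.8 -2.9] open 0.5643511682553156 j [-0.95  0.78  0.67  1.87 -0.7   0.74 -1.59]
```

View pics/s3c.png

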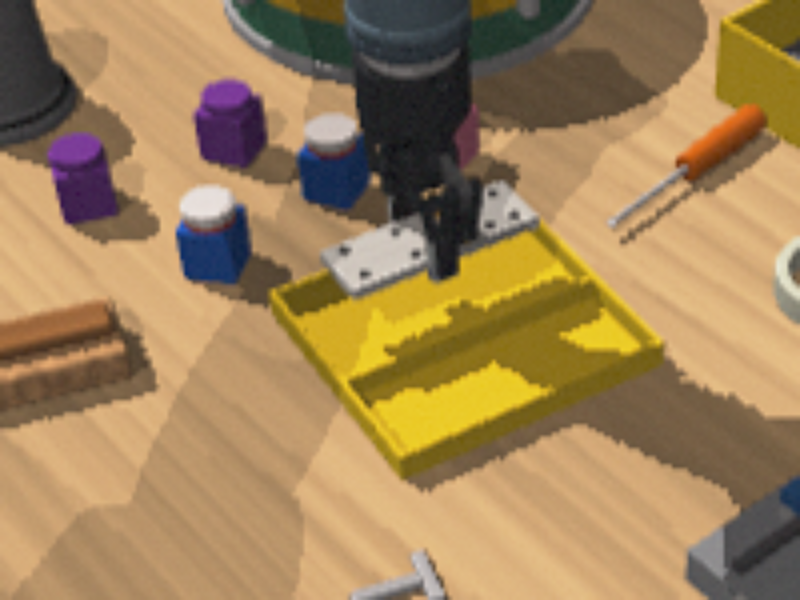

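Plate is held level over the wide bay, inside its walls. Next I lower it and open only partly, since the walls are close.

```bash
python3 -m creep '[[[0,-0.002,0.02],[0,0,0],-1],[[0,-0.002,0.04],[0,0,0],-1],[[0,-0.002,0.05],[0,0,0],-1],[[0,-0.002,0.055],[0,0,0],-1],[[0,-0.002,0.058],[0,0,0],-1],[[0,-0.002,0.058],[0,0,0],-1],[[0,-0.002,0.058],[0,0,0],-1],[[0,-0.002,0.058],[0,0,0],-1]]'
python3 - <<'E'
from m import *
st()
E
```

```text
time_s: 14.1
tcp_pos: [0.531, 0.2211, 0.0016]
eef_rot: [0.001, 0.998, -0.07, -0.002]
force: [-4.5, -1.3, 8.6]
opening: 0.565
t 14.1 tcp [0.531  0.2211 0.0016] toolx [ 0.99  -0.14  -0.005] y [-0.14  -0.99   0.003] z [-0.005 -0.002 -1.   ] F [-4.5 -1.3  8.6] open 0.5648407618065044 j [-0.91  0.85  0.6   1.87 -0.76  0.67 -1.55]
```

```bash
python3 -m creep '[[[0,0,-0.001],[0,0,0],-1],[[0,0,-0.001],[0,0,0],0.35],[[0,0,-0.001],[0,0,0],0.35],[[0,0,-0.001],[0,0,0],0.35],[[0,0,-0.03],[0,0,0],0.35],[[0,0,-0.09],[0,0,0],0.35],[[0,0,-0.16],[0,0,0],0.5],[[0,0,-0.23],[0,0,0],1]]'
python3 - <<'E'
from m import *
st(); 
Ps,Cs=cloud(('scene','side'))
a=np.deg2rad(-8)
for P,C in zip(Ps,Cs):
    r,g,b=C.T
    k=box(P,[.4,.16,.007],[.68,.3,.045])&(C.min(1)>90)&(abs(r-b)<40); print('plate',rect(P[k]), np.percentile(P[k][:,2],[5,50,95]))
    j=box(P,[.35,.3,.055],[.72,.45,.08])
    for lo,hi in ((.3,.51),(.51,.63)):
        k=j&(C.min(1)>110)&(P[:,0]>lo)&(P[:,0]<hi)&(P[:,1]<.43)&(abs(r-b)<50); print(' lid',rect(P[k]),P[k].mean(0).round(3))
s=snap('wrist','w3')
E
```

```text
time_s: 15.1
tcp_pos: [0.5319, 0.2212, 0.1887]
eef_rot: [0.001, 0.997, -0.071, -0.002]
force: [1.1, 1.3, 0.3]
opening: 0.937
t 15.1 tcp [0.5319 0.2212 0.1887] toolx [ 0.99  -0.141 -0.004] y [-0.141 -0.99   0.002] z [-0.004 -0.002 -1.   ] F [1.1 1.3 0.3] open 0.9366487044031578 j [-1.07  0.6   0.84  1.81 -0.53  0.98 -1.72]
plate (array([543. , 220.2]), array([ 49.5, 147.8]), 83.0, 'z', 0.0134, 464) [0.01075855 0.01337709 0.01556757]
 lid (array([447.6, 365.4]), array([37.8, 39.7]), 53.7, 'z', 0.0596, 114) [0.449 0.365 0.06 ]
 lid (array([569.5, 382.7]), array([38.2, 38.2]), 13.7, 'z', 0.0602, 144) [0.57  0.383 0.06 ]
plate (array([537.5, 217.2]), array([ 49.3, 149.3]), 82.9, 'z', 0.0151, 525) [0.01162921 0.01513377 0.01793503]
 lid (array([445.6, 363. ]), array([38. , 37.6]), 82.7, 'z', 0.0613, 105) [0.445 0.362 0.061]
 lid (array([566.8, 381. ]), array([36.9, 38.2]), 86.2, 'z', 0.0621, 85) [0.566 0.381 0.062]
```

View pics/w3.png

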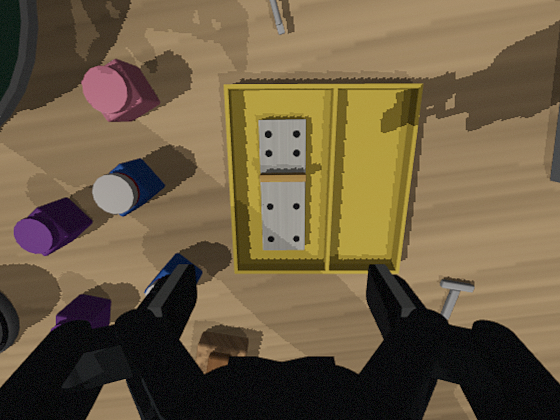

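Plate lies flat in the wide bay (250,185) and its height and fit check out. I move towards the jars for a close look.

```bash
python3 -m creep '[[[-0.03,-0.06,-0.03],[0,0,0],1],[[-0.07,-0.12,-0.06],[0,0,0],1],[[-0.1,-0.15,-0.06],[0,0,0],1],[[-0.125,-0.165,-0.06],[0,0,0],1],[[-0.125,-0.165,-0.06],[0,0,0],1],[[-0.125,-0.165,-0.06],[0,0,0],1],[[-0.125,-0.165,-0.06],[0,0,0],1],[[-0.125,-0.165,-0.06],[0,0,0],1]]' 40
cat > jar.py <<'E'
from m import *
st(); s=snap('wrist','w4'); s['frame']
v,u=np.nonzero(s['depth']>0);P=pts(s,v,u);C=s['frame'][v,u].astype(int);r,g,b=C.T
blue=(b>r*1.5)&(b>g*1.2)&box(P,[.35,.05,.041],[.72,.6,.05])
k=np.where(blue)[0]
import scipy.cluster.hierarchy as H
lab=H.fclusterdata(P[k][:,:2],.03,criterion='distance',method='single')
for l in set(lab):
    q=P[k[lab==l]]
    if len(q)<40: continue
    c,wh,a,_,z,n=rect(q); near=(np.linalg.norm(P[:,:2]-c/1000,axis=1)<.03)&(C.min(1)>100)&(P[:,2]>.053)
    print('jar',c,wh,a,z,n,'lid',P[near].mean(0).round(4),near.sum())
E
python3 jar.py
```

```text
time_s: 16.25
tcp_pos: [0.4542, 0.3658, 0.2381]
eef_rot: [-0.001, 0.997, -0.071, 0.001]
force: [0.1, 0.3, -0.2]
opening: 0.999
t 16.25 tcp [0.4542 0.3658 0.2381] toolx [ 0.99  -0.143  0.001] y [-0.143 -0.99  -0.002] z [ 0.001  0.001 -1.   ] F [ 0.1  0.3 -0.2] open 0.9991626627569249 j [-1.39  0.55  0.89  1.75 -0.48  1.07 -2.04]
jar [445.4 365.7] [41.1 41.6] 39.9 0.0444 276 lid [0.4452 0.3658 0.0593] 905
jar [565.3 383.2] [41.5 41.4] 28.8 0.0445 318 lid [0.5657 0.3831 0.0596] 1280
```

View pics/w4.png

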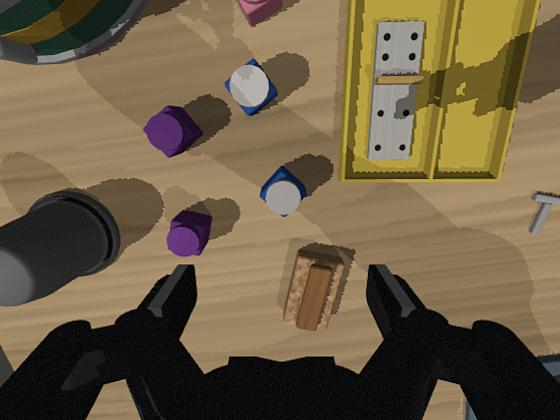

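Jar A (284,193) and jar B (250,87) are blue with white lids. The pink (258,8) and purple (172,130), (188,232) ones are look-alikes. No third blue jar shows.

Run:
```python
from m import *
goal([.4454,.3657,.012],np.deg2rad(129.9))
```

```text
shift [-0.011   0.0023  0.2826] turn [-0.0007 -0.001  -0.5342]
```

```bash
python3 -m creep '[[[-0.011,0.0023,0.0],[0,0,-0.11],0.6],[[-0.011,0.0023,0.05],[0,0,-0.22],0.6],[[-0.011,0.0023,0.1],[0,0,-0.33],0.6],[[-0.011,0.0023,0.12],[0,0,-0.43],0.6],[[-0.011,0.0023,0.14],[0,0,-0.534],0.6],[[-0.011,0.0023,0.15],[0,-0.001,-0.534],0.6],[[-0.011,0.0023,0.15],[0,-0.001,-0.534],0.6],[[-0.011,0.0023,0.15],[0,-0.001,-0.534],0.6]]' 40
python3 - <<'E'
from m import *
goal([.4454,.3657,.012],np.deg2rad(129.9))
Ps,Cs=cloud(('side',))
for P,C in zip(Ps,Cs):
    r,g,b=C.T
    for lo,hi in ((.3,.51),(.51,.63)):
        k=box(P,[lo,.3,.055],[hi,.43,.08])&(C.min(1)>110)&(abs(r-b)<50); print(' lid',k.sum() and rect(P[k]))
E
```

```text
time_s: 17.3
tcp_pos: [0.4456, 0.3657, 0.1186]
eef_rot: [-0.001, 0.94, 0.34, 0.0]
force: [0.6, -0.3, -0.4]
opening: 0.802
shift [-4.000e-04 -1.000e-04  1.332e-01] turn [-0.0005 -0.0008 -0.0014]
 lid (array([445.8, 362.5]), array([38.6, 37.9]), 82.7, 'z', 0.0614, 94)
 lid (array([567.7, 381. ]), array([40.4, 37.5]), 8.8, 'z', 0.0618, 85)
```

```bash
python3 -m creep '[[[0,0,0.06],[0,0,0],0.6],[[0,0,0.11],[0,0,0],0.6],[[0,0,0.133],[0,0,0],0.6],[[0,0,0.133],[0,0,0],0.6],[[0,0,0.133],[0,0,0],-1],[[0,0,0.133],[0,0,0],-1],[[0,0,0.133],[0,0,0],-1],[[0,0,0.06],[0,0,0],-1]]' 40
python3 - <<'E'
from m import *
st()
a=np.deg2rad(-8); ex=np.array([np.cos(a),np.sin(a)]); jb=np.array([.5288,.1255])
for t in (-.04,.04): print(jb+t*ex)
p=jb-.04*ex; goal([*p,.12],np.deg2rad(172))
E
```

```text
time_s: 18.35
tcp_pos: [0.443, 0.3643, 0.0686]
eef_rot: [0.001, 0.94, 0.341, -0.003]
force: [-0.3, 0.5, -1.5]
opening: 0.484
t 18.35 tcp [0.443  0.3643 0.0686] toolx [ 0.768  0.64  -0.006] y [ 0.64  -0.768 -0.001] z [-0.005 -0.003 -1.   ] F [-0.3  0.5 -1.5] open 0.4839152496100068 j [-1.15  0.7   0.52  1.87 -0.51  0.72 -1.21]
[0.48918928 0.13106692]
[0.56841072 0.11993308]
shift [-0.1427  0.2608 -0.0636] turn [-0.0017  0.0035 -0.4686]
```

```bash
python3 -m creep '[[[0,0,-0.06],[0,0,0],-1],[[-0.03,0.05,-0.064],[0,0,-0.1],-1],[[-0.06,0.11,-0.064],[0,0,-0.2],-1],[[-0.09,0.17,-0.064],[0,0,-0.3],-1],[[-0.12,0.22,-0.064],[0,0,-0.4],-1],[[-0.1427,0.2608,-0.064],[0,0.003,-0.4686],-1],[[-0.1427,0.2608,-0.064],[0,0.003,-0.4686],-1],[[-0.1427,0.2608,-0.064],[0,0.003,-0.4686],-1]]'
python3 - <<'E'
from m import *
st(); goal([.4892,.1311,.0165],np.deg2rad(172))
E
```

```text
time_s: 19.35
tcp_pos: [0.4891, 0.1316, 0.1206]
eef_rot: [-0.001, 0.755, 0.656, -0.001]
force: [-0.4, -0.2, -2.2]
opening: 0.481
t 19.35 tcp [0.4891 0.1316 0.1206] toolx [0.14  0.99  0.001] y [ 0.99  -0.14  -0.003] z [-0.003  0.001 -1.   ] F [-0.4 -0.2 -2.2] open 0.48106251105087866 j [-0.67  0.48  0.4   2.02 -0.29  0.7  -0.22]
shift [-0.0008  0.0006  0.1301] turn [-0.0017 -0.0006 -0.0005]
```

```bash
python3 -m creep '[[[0,0,0.06],[0,0,0],-1],[[0,0,0.11],[0,0,0],-1],[[0,0,0.13],[0,0,0],-1],[[0,0,0.13],[0,0,0],-1],[[0,0,0.13],[0,0,0],0.3],[[0,0,0.13],[0,0,0],0.3],[[0,0,0.07],[0,0,0],0.3],[[0,0,0.02],[0,0,0],0.3]]'
python3 - <<'E'
from m import *
st(); s=snap('wrist','w5')
v,u=np.nonzero(s['depth']>0);P=pts(s,v,u);C=s['frame'][v,u].astype(int);r,g,b=C.T
k=box(P,[.4,.05,.052],[.7,.2,.09])&(C.min(1)>110)&(abs(r-b)<50); print(rect(P[k]),P[k].mean(0))
E
```

```text
time_s: 20.35
tcp_pos: [0.4893, 0.1318, 0.1062]
eef_rot: [-0.001, 0.755, 0.656, -0.0]
force: [-0.3, 0.6, 0.1]
opening: 0.653
t 20.35 tcp [0.4893 0.1318 0.1062] toolx [0.14  0.99  0.001] y [ 0.99  -0.14  -0.002] z [-0.002  0.001 -1.   ] F [-0.3  0.6  0.1] open 0.653129469474686 j [-0.67  0.51  0.4   2.02 -0.32  0.67 -0.2 ]
(array([488.1, 131.7]), array([38.6, 39.5]), 28.4, 'z', 0.0632, 2489) [0.48806584 0.13291653 0.0631073 ]
```

```bash
python3 -m creep '[[[0,0,0],[0,0,0],-1],[[0,0,0],[0,0,0],-1],[[0,0,0],[0,0,0],-1],[[0,0,0.03],[0,0,0],-1],[[0,0,0.05],[0,0,0],-1],[[0,0,0.054],[0,0,0],-1],[[0,0,0.057],[0,0,0],-1],[[0,0,0.059],[0,0,0],-1]]'
```

```text
time_s: 21.4
tcp_pos: [0.4926, 0.1325, 0.0638]
eef_rot: [-0.0, 0.755, 0.655, 0.003]
force: [-1.7, -0.8, 6.8]
opening: -0.001
```

```bash
python3 -m creep '[[[0,0,0.003],[0,0,0],-1],[[0,0,0.006],[0,0,0],-1],[[0,0,0.008],[0,0,0],-1],[[0,0,0.008],[0,0,0],-1],[[0,0,0.008],[0,0,0],-1],[[0,0,0.008],[0,0,0],-1],[[0,0,0.008],[0,0,0],-1],[[0,0,0.008],[0,0,0],-1]]'
python3 - <<'E'
from m import *
st()
E
```

```text
time_s: 22.4
tcp_pos: [0.493, 0.1326, 0.0598]
eef_rot: [-0.001, 0.755, 0.655, 0.004]
force: [-7.4, -1.4, 27.0]
opening: -0.001
t 22.4 tcp [0.493  0.1326 0.0598] toolx [0.141 0.99  0.007] y [ 0.99  -0.141  0.004] z [ 0.005  0.006 -1.   ] F [-7.4 -1.4 27. ] open -0.000814147114960119 j [-0.62  0.59  0.35  2.03 -0.37  0.57 -0.16]
```

```bash
python3 -m creep '[[[0,0,-0.03],[0,0,0],-1],[[0,0,-0.08],[0,0,0],-0.5],[[0.03,0,-0.12],[0,0,0],0.3],[[0.06,0,-0.12],[0,0,0],0.3],[[0.06,0,-0.12],[0,0,0],0.3],[[0.06,0,-0.12],[0,0,0],0.3],[[0.06,0,-0.12],[0,0,0],0.3],[[0.06,0,-0.12],[0,0,0],0.3]]'; python3 jar.py
python3 - <<'E'
from m import *
goal([.5653,.3832,.12],np.deg2rad(118.8))
s=snap('side');P=None
v,u=np.nonzero(s['depth']>0);P=pts(s,v,u);C=s['frame'][v,u].astype(int);r,g,b=C.T
k=box(P,[.4,.05,.052],[.53,.2,.09])&(C.min(1)>110)&(abs(r-b)<50); print(rect(P[k]))
E
```

```text
time_s: 23.4
tcp_pos: [0.4992, 0.1786, 0.156]
eef_rot: [-0.001, 0.756, 0.655, 0.004]
force: [-0.3, -1.1, 0.2]
opening: 0.648
t 23.4 tcp [0.4992 0.1786 0.156 ] toolx [0.143 0.99  0.006] y [ 0.99  -0.143  0.004] z [ 0.004  0.006 -1.   ] F [-0.3 -1.1  0.2] open 0.6475129454981129 j [-0.77  0.46  0.44  1.94 -0.27  0.79 -0.32]
jar [488.  132.9] [41.1 40.9] 82.0 0.0481 442 lid [0.4881 0.1331 0.0588] 1385
shift [0.2643 0.0452 0.0469] turn [ 3.000e-04 -4.900e-03  5.891e-01]
(array([489.4, 130.1]), array([41.4, 34.9]), 51.4, 'z', 0.0608, 136)
```

View pics/w4.png

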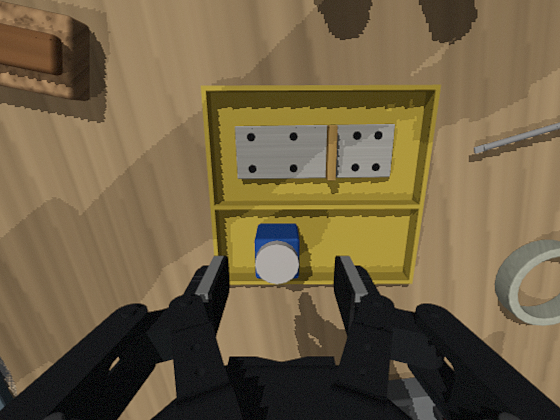

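Jar A stands in the narrow bay (277,250), with its lid down to the measured home height. Next is jar B.

```bash
python3 -m creep '[[[0.05,0.01,0],[0,0,0.1],0.4],[[0.11,0.02,0],[0,0,0.2],0.4],[[0.17,0.03,0],[0,0,0.3],0.4],[[0.22,0.04,0],[0,0,0.4],0.4],[[0.264,0.045,0],[0,0,0.5],0.4],[[0.264,0.045,0],[0,-0.005,0.589],0.4],[[0.264,0.045,0],[0,-0.005,0.589],0.4],[[0.264,0.045,0],[0,-0.005,0.589],0.4]]'
python3 - <<'E'
from m import *
goal([.5653,.3832,.012],np.deg2rad(118.8))
for c in ('scene','side'):
    s=snap(c); v,u=np.nonzero(s['depth']>0);P=pts(s,v,u);C=s['frame'][v,u].astype(int);r,g,b=C.T
    k=box(P,[.5,.33,.055],[.63,.43,.07])&(C.min(1)>110)&(abs(r-b)<50); print(' lid',k.sum() and rect(P[k]))
E
```

```text
time_s: 24.5
tcp_pos: [0.5651, 0.3821, 0.1575]
eef_rot: [0.0, 0.968, 0.25, 0.0]
force: [0.3, -0.5, 0.3]
opening: 0.702
shift [ 0.001  -0.0013  0.1819] turn [0.0005 0.0001 0.0012]
 lid (array([569.1, 382.8]), array([40.6, 37.7]), 33.3, 'z', 0.06, 142)
 lid (array([567.8, 381.1]), array([39.6, 34.1]), 17.1, 'z', 0.0622, 82)
```

Jar B has not moved, so I descend and grip.

```bash
python3 -m creep '[[[0.001,-0.001,0.07],[0,0,0],0.5],[[0.001,-0.001,0.13],[0,0,0],0.5],[[0.001,-0.001,0.182],[0,0,0],0.5],[[0.001,-0.001,0.182],[0,0,0],0.5],[[0.001,-0.001,0.182],[0,0,0],-1],[[0.001,-0.001,0.182],[0,0,0],-1],[[0.001,-0.001,0.182],[0,0,0],-1],[[0.001,-0.001,0.11],[0,0,0],-1]]' 40
python3 - <<'E'
from m import *
st(); goal([.5684,.1205,.12],np.deg2rad(172))
E
```

```text
time_s: 25.6
tcp_pos: [0.5621, 0.3821, 0.0669]
eef_rot: [0.001, 0.968, 0.249, -0.004]
force: [-0.3, 1.4, -2.7]
opening: 0.489
t 25.6 tcp [0.5621 0.3821 0.0669] toolx [ 0.876  0.483 -0.008] y [ 0.483 -0.876  0.001] z [-0.007 -0.004 -1.   ] F [-0.3  1.4 -2.7] open 0.48882790301654544 j [-1.03  0.86  0.57  1.57 -0.56  0.89 -1.32]
shift [-0.1515  0.2901 -0.065 ] turn [-0.002   0.0049 -0.5902]
```

```bash
python3 -m creep '[[[0,0,-0.06],[0,0,0],-1],[[-0.03,0.06,-0.065],[0,0,-0.1],-1],[[-0.06,0.12,-0.065],[0,0,-0.2],-1],[[-0.09,0.18,-0.065],[0,0,-0.3],-1],[[-0.12,0.24,-0.065],[0,0,-0.4],-1],[[-0.1515,0.29,-0.065],[0,0.005,-0.5],-1],[[-0.1515,0.29,-0.065],[0,0.005,-0.59],-1],[[-0.1515,0.29,-0.065],[0,0.005,-0.59],-1]]'
python3 - <<'E'
from m import *
st(); goal([.5684,.1205,.0165],np.deg2rad(172))
E
```

```text
time_s: 26.6
tcp_pos: [0.5684, 0.1203, 0.1206]
eef_rot: [-0.002, 0.756, 0.655, 0.0]
force: [0.1, 0.3, -2.8]
opening: 0.484
t 26.6 tcp [0.5684 0.1203 0.1206] toolx [0.142 0.99  0.003] y [ 0.99  -0.142 -0.002] z [-0.002  0.003 -1.   ] F [ 0.1  0.3 -2.8] open 0.4842700120152924 j [-0.57  0.59  0.39  1.83 -0.31  0.79 -0.16]
shift [-0.      0.0002  0.1302] turn [-0.0014 -0.0017 -0.0018]
```

```bash
python3 -m creep '[[[0,0,0.06],[0,0,0],-1],[[0,0,0.11],[0,0,0],-1],[[0,0,0.13],[0,0,0],-1],[[0,0,0.13],[0,0,0],-1],[[0,0,0.13],[0,0,0],0.3],[[0,0,0.13],[0,0,0],0.3],[[0,0,0.07],[0,0,0],0.3],[[0,0,0.02],[0,0,0],0.3]]'; python3 -m creep '[[[0,0,0],[0,0,0],-1],[[0,0,0],[0,0,0],-1],[[0,0,0],[0,0,0],-1],[[0,0,0.03],[0,0,0],-1],[[0,0,0.05],[0,0,0],-1],[[0,0,0.054],[0,0,0],-1],[[0,0,0.057],[0,0,0],-1],[[0,0,0.059],[0,0,0],-1]]'
```

```text
time_s: 27.6
tcp_pos: [0.5687, 0.1203, 0.1062]
eef_rot: [-0.001, 0.756, 0.655, 0.001]
force: [1.5, -0.2, 0.5]
opening: 0.649
time_s: 28.6
tcp_pos: [0.568, 0.1203, 0.06]
eef_rot: [-0.002, 0.756, 0.655, -0.0]
force: [-8.0, -1.7, 24.4]
opening: 0.005
```

```bash
python3 -m creep '[[[0,0,0],[0,0,0],-1],[[0,0,-0.04],[0,0,0],-1],[[0,0,-0.1],[0,0,0],-1],[[0,0,-0.17],[0,0,0],-0.5],[[0,0,-0.24],[0,0,0],0.3],[[-0.06,0,-0.25],[0,0,0],1],[[-0.12,0,-0.25],[0,0,0],1],[[-0.18,0,-0.25],[0,0,0],1]]' 40
python3 - <<'E'
from m import *
st(); goal([.6085,-.264,.25],0)
for c in ('scene','side'):
    s=snap(c,c+'5'); v,u=np.nonzero(s['depth']>0);P=pts(s,v,u);C=s['frame'][v,u].astype(int);r,g,b=C.T
    for lo,hi in ((.4,.53),(.53,.65)):
        k=box(P,[lo,.05,.05],[hi,.2,.08])&(C.min(1)>110)&(abs(r-b)<50); print(' lid',k.sum() and rect(P[k]))
        k=box(P,[lo,.05,.045],[hi,.2,.08])&(r>1.7*g)&(r>1.7*b); print('  red',k.sum())
a=cv2.imread('pics/scene5.png'); cv2.imwrite('pics/c5.png',cv2.resize(a,(800,600)))
E
```

```text
time_s: 29.6
tcp_pos: [0.5477, -0.0243, 0.2597]
eef_rot: [-0.002, 0.756, 0.655, -0.0]
force: [0.1, 0.2, -0.6]
opening: 0.998
t 29.6 tcp [ 0.5477 -0.0243  0.2597] toolx [0.143 0.99  0.003] y [ 0.99  -0.143 -0.004] z [-0.003  0.003 -1.   ] F [ 0.1  0.2 -0.6] open 0.9983391370381214 j [-0.44  0.36  0.52  1.8  -0.21  1.04  0.01]
shift [-0.2858  0.118   0.0109] turn [-0.0022 -0.002  -0.091 ]
 lid (array([492.5, 131.1]), array([41.3, 35.9]), 18.9, 'z', 0.0588, 110)
  red 0
 lid (array([571.1, 121. ]), array([37.2, 39.1]), 46.9, 'z', 0.0592, 126)
  red 0
 lid (array([488.9, 129.4]), array([40.8, 35. ]), 51.2, 'z', 0.061, 131)
  red 0
 lid (array([567.9, 117.4]), array([39.1, 38.3]), 35.5, 'z', 0.0613, 122)
  red 0
```

View pics/c5.png

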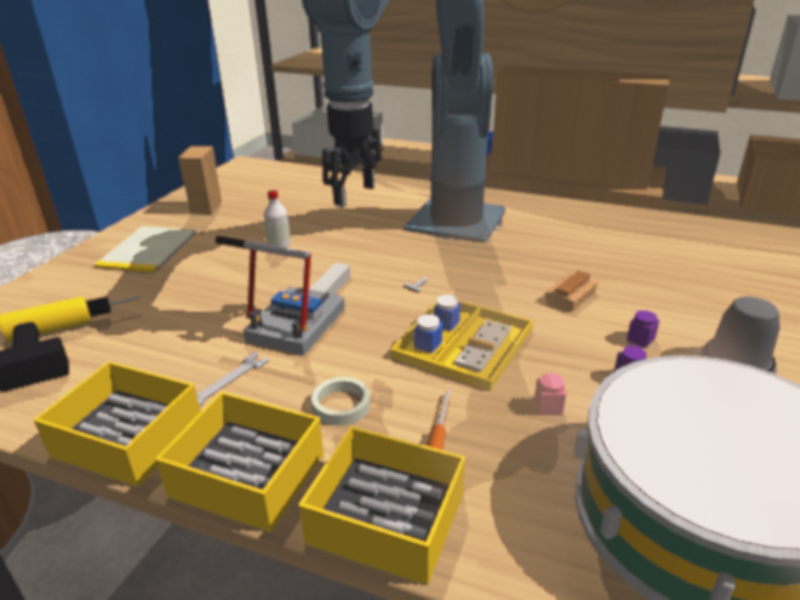

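Both jars stand in the narrow bay (430,330) and (447,312) with no red neck visible, the plate is in the wide bay, and the bar is still up. Next I lower the bar.

```bash
python3 -m creep '[[[-0.07,0.03,0],[0,0,-0.05],1],[[-0.14,0.06,0],[0,0,-0.091],1],[[-0.21,0.09,0],[0,0,-0.091],1],[[-0.286,0.118,0.0],[0,0,-0.091],1],[[-0.286,0.118,0.0],[0,0,-0.091],1],[[-0.286,0.118,0.011],[0,0,-0.091],1],[[-0.286,0.118,0.011],[0,0,-0.091],1],[[-0.286,0.118,0.011],[0,0,-0.091],1]]' 40
python3 - <<'E'
from m import *
st(); goal([.6085,-.264,.157],0)
s=snap('wrist');v,u=np.nonzero(s['depth']>0);P=pts(s,v,u);C=s['frame'][v,u].astype(int)
k=box(P,[.5,-.33,.15],[.7,-.225,.21])&(C.max(1)<70); print(rect(P[k]),P[k].max(0),P[k].min(0))
E
```

```text
time_s: 30.7
tcp_pos: [0.6058, -0.2683, 0.2507]
eef_rot: [-0.002, 0.71, 0.705, -0.001]
force: [0.7, -0.3, 1.0]
opening: 1.0
t 30.7 tcp [ 0.6058 -0.2683  0.2507] toolx [0.007 1.    0.001] y [ 1.    -0.007 -0.004] z [-0.004  0.001 -1.   ] F [ 0.7 -0.3  1. ] open 1.000298562337696 j [ 0.01  0.59  0.51  1.5  -0.3   1.14  0.58]
shift [0.0053 0.0038 0.1172] turn [-0.0024 -0.0009 -0.0045]
(array([ 612.3, -254.9]), array([59.7, 16.5]), 89.7, 'z', 0.184, 1659) [ 0.62039471 -0.22505575  0.1867532 ] [ 0.60390166 -0.28474109  0.1775088 ]
```

```bash
python3 -m creep '[[[0.005,0.008,0.04],[0,0,-0.004],1],[[0.005,0.008,0.08],[0,0,-0.004],1],[[0.005,0.008,0.116],[0,0,-0.004],1],[[0.005,0.008,0.116],[0,0,-0.004],1],[[0.005,0.008,0.116],[0,0,-0.004],-1],[[0.005,0.008,0.116],[0,0,-0.004],-1],[[0.005,0.008,0.116],[0,0,-0.004],-1],[[0.005,0.008,0.116],[0,0,-0.004],-1]]' 40
python3 - <<'E'
from m import *
st()
p=np.array(bot.state()['tcp_pos']);Q=R.from_quat(np.roll(bot.state()['eef_rot'],-1))
h=np.array([.656,.0495]); g=np.array([p[0],p[2]+.0187]); r=.135; t0=np.arctan2(g[1]-h[1],h[0]-g[0]); print(t0,np.hypot(*(g-h)))
for t in np.linspace(t0,-.02,9)[1:]:
    d=np.array([r*(np.cos(t0)-np.cos(t)),0,r*(np.sin(t)-np.sin(t0))]); print(np.round(Q.inv().apply(d)/.8,3))
E
```

```text
time_s: 31.75
tcp_pos: [0.6123, -0.2648, 0.1588]
eef_rot: [-0.001, 0.707, 0.707, -0.001]
force: [0.2, 0.3, 1.6]
opening: 0.197
t 31.75 tcp [ 0.6123 -0.2648  0.1588] toolx [0.001 1.    0.001] y [ 1.    -0.001 -0.002] z [-0.002  0.001 -1.   ] F [0.2 0.3 1.6] open 0.19710424526414075 j [ 0.03  0.69  0.47  1.57 -0.35  0.98  0.61]
1.2418729288248618 0.135302950384292
[-0.    -0.024  0.011]
[-0.    -0.047  0.025]
[-0.    -0.067  0.043]
[-0.    -0.084  0.063]
[-0.    -0.097  0.086]
[-0.    -0.107  0.111]
[-0.    -0.112  0.137]
[-0.    -0.114  0.163]
```

```bash
python3 -m creep '[[[0,-0.024,0.011],[0,0,0],-1],[[0,-0.047,0.025],[0,0,0],-1],[[0,-0.067,0.043],[0,0,0],-1],[[0,-0.084,0.063],[0,0,0],-1],[[0,-0.097,0.086],[0,0,0],-1],[[0,-0.107,0.111],[0,0,0],-1],[[0,-0.112,0.137],[0,0,0],-1],[[0,-0.114,0.161],[0,0,0],-1]]'
python3 - <<'E'
from m import *
st()
E
```

```text
time_s: 32.75
tcp_pos: [0.5215, -0.2652, 0.0307]
eef_rot: [-0.0, 0.708, 0.707, -0.0]
force: [1.2, 1.8, 5.7]
opening: 0.197
t 32.75 tcp [ 0.5215 -0.2652  0.0307] toolx [ 0.001  1.    -0.   ] y [ 1.    -0.001 -0.   ] z [-0. -0. -1.] F [1.2 1.8 5.7] open 0.19674898703032048 j [ 0.12  0.74  0.38  1.84 -0.43  0.64  0.76]
```

```bash
python3 -m creep '[[[0,0,0.003],[0,0,0],-1],[[0,0,0.003],[0,0,0],-1],[[0,0,0],[0,0,0],1],[[0,0,0],[0,0,0],1],[[0,0,0],[0,0,0],1],[[0,0,-0.06],[0,0,0],1],[[0,0,-0.13],[0,0,0],1],[[0,0,-0.2],[0,0,0],1]]'
python3 - <<'E'
from m import *
st()
s=snap('wrist');v,u=np.nonzero(s['depth']>0);P=pts(s,v,u);C=s['frame'][v,u].astype(int)
k=box(P,[.45,-.33,.04],[.6,-.225,.09])&(C.max(1)<70); print('grip',rect(P[k]))
for c in ('scene','side'):
    s=snap(c,c+'9'); v,u=np.nonzero(s['depth']>0);P=pts(s,v,u);C=s['frame'][v,u].astype(int);r,g,b=C.T
    k=box(P,[.4,.16,.007],[.68,.3,.045])&(C.min(1)>90)&(abs(r-b)<40); print('plate',rect(P[k]))
    for lo,hi in ((.4,.53),(.53,.65)):
        k=box(P,[lo,.05,.05],[hi,.2,.08])&(C.min(1)>110)&(abs(r-b)<50); print(' lid',rect(P[k]))
    print('blue elsewhere')
    k=(b>r*1.5)&(b>g*1.2)&(P[:,2]>.01)&(P[:,2]<.06)&(P[:,0]<1.1)&(P[:,0]>.15)
    q=P[k]; q=q[~box(q,[.4,.05,0],[.65,.2,.1])&~box(q,[.5,-.25,0],[.65,-.05,.1])]; print(len(q),q[:5].round(2))
a=np.hstack([cv2.imread('pics/side9.png'),cv2.imread('pics/wrist0.png')]); cv2.imwrite('pics/f.png',cv2.resize(a,(800,300),interpolation=cv2.INTER_AREA))
E
```

```text
time_s: 33.75
tcp_pos: [0.5213, -0.2651, 0.1923]
eef_rot: [-0.0, 0.708, 0.707, -0.0]
force: [1.0, -0.4, -1.2]
opening: 0.999
t 33.75 tcp [ 0.5213 -0.2651  0.1923] toolx [0.002 1.    0.   ] y [ 1.    -0.002 -0.001] z [-0.001  0.    -1.   ] F [ 1.  -0.4 -1.2] open 0.9988522606854735 j [ 0.02  0.51  0.51  1.78 -0.3   0.93  0.66]
grip (array([ 520.8, -254.6]), array([17.2, 59.3]), 0.2, 'z', 0.0597, 1071)
plate (array([541.4, 219.7]), array([ 51.2, 148.2]), 83.1, 'z', 0.0134, 490)
 lid (array([490.9, 131.2]), array([38.9, 38.9]), 84.2, 'z', 0.059, 112)
 lid (array([570.9, 120.6]), array([40.7, 39.2]), 55.0, 'z', 0.0589, 127)
blue elsewhere
0 []
plate (array([535.3, 207.2]), array([ 74.3, 151.7]), 80.0, 'z', 0.015, 518)
 lid (array([488.9, 129.6]), array([39.9, 36.9]), 64.8, 'z', 0.0606, 128)
 lid (array([567.6, 118.7]), array([38.2, 37.9]), 16.8, 'z', 0.0607, 124)
blue elsewhere
17 [[ 0.96 -0.17  0.02]
 [ 0.84 -0.48  0.05]
 [ 0.88 -0.52  0.05]
 [ 0.85 -0.49  0.03]
 [ 0.87 -0.52  0.03]]
```

View pics/f.png

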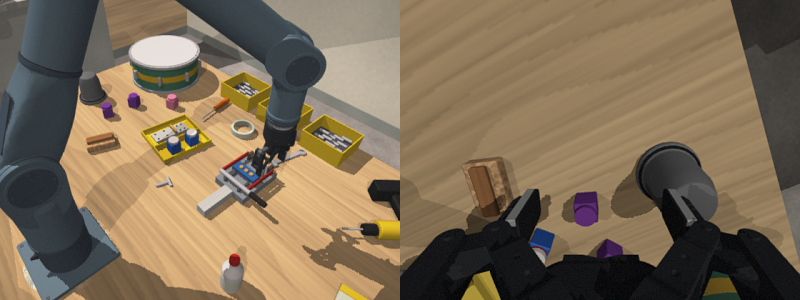

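Run:
```python
from m import *
for n in ('scene','side'):
    s=snap(n); v,u=np.nonzero(s['depth']>0);P=pts(s,v,u);C=s['frame'][v,u].astype(int);r,g,b=C.T
    k=(C.max(1)<50)&box(P,[.5,-.29,.04],[.545,-.225,.08]); print('grip',rect(P[k]),P[k][:,2].max())
    red=(r>g*2)&(r>b*2)&box(P,[.52,-.22,.04],[.66,-.08,.08]); q=P[red]; print('red',rect(q),'slope dz/dx',np.polyfit(q[:,0],q[:,2],1)[0].round(3))
```

```text
grip (array([ 530.2, -252.8]), array([ 7.5, 47.2]), 1.3, 'z', 0.0569, 33) 0.06103373071284979
red (array([ 592.6, -147.8]), array([131.1, 122.2]), 1.2, 'z', 0.0555, 222) slope dz/dx -0.025
grip (array([ 519.9, -256.3]), array([61.8, 15.1]), 89.3, 'z', 0.0601, 183) 0.06632337504826535
red (array([ 591.2, -151.5]), array([131.8, 122. ]), 0.1, 'z', 0.0579, 362) slope dz/dx -0.026
```

The bar reads about 0.03 rad (limit 0.06), so I press it fully down with the shut fingers.

```bash
python3 -m creep '[[[0,0,0.05],[0,0,0],-1],[[0,0,0.09],[0,0,0],-1],[[0,0,0.13],[0,0,0],-1],[[0,0,0.15],[0,0,0],-1],[[0,0,0.16],[0,0,0],-1],[[0,0,0.164],[0,0,0],-1],[[0,0,0.168],[0,0,0],-1],[[0,0,0.17],[0,0,0],-1]]'; python3 -m creep '[[[0,0,0.002],[0,0,0],-1],[[0,0,0.004],[0,0,0],-1],[[0,0,0.004],[0,0,0],-1],[[0,0,0],[0,0,0],-1],[[0,0,-0.05],[0,0,0],-1],[[0,0,-0.12],[0,0,0],-1],[[0,0,-0.19],[0,0,0],-1],[[0,0,-0.2],[0,0,0],-1]]'
python3 - <<'E'
from m import *
for n in ('scene','side'):
    s=snap(n); v,u=np.nonzero(s['depth']>0);P=pts(s,v,u);C=s['frame'][v,u].astype(int);r,g,b=C.T
    k=(C.max(1)<50)&box(P,[.5,-.29,.04],[.545,-.225,.08]); print('grip',rect(P[k]),P[k][:,2].max())
    red=(r>g*2)&(r>b*2)&box(P,[.52,-.22,.04],[.66,-.08,.08]); q=P[red]; print('red',rect(q),'slope dz/dx',np.polyfit(q[:,0],q[:,2],1)[0].round(3))
    for lo,hi in ((.4,.53),(.53,.65)):
        k=box(P,[lo,.05,.05],[hi,.2,.08])&(C.min(1)>110)&(abs(r-b)<50); print(' lid',rect(P[k]))
E
```

```text
time_s: 35.0
tcp_pos: [0.5214, -0.2649, 0.0578]
eef_rot: [-0.001, 0.708, 0.707, 0.001]
force: [-12.3, 7.2, 41.4]
opening: 0.001
time_s: 36.0
tcp_pos: [0.524, -0.267, 0.2228]
eef_rot: [0.004, 0.708, 0.706, 0.003]
force: [0.5, 0.3, -1.1]
opening: 0.001
grip (array([ 530.6, -251.5]), array([52.7,  7. ]), 87.8, 'z', 0.0533, 34) 0.0579037152449714
red (array([ 595.5, -148.3]), array([128.5, 124.7]), 1.4, 'z', 0.054, 213) slope dz/dx 0.004
 lid (array([492.5, 130.8]), array([39.5, 37.5]), 86.2, 'z', 0.0588, 109)
 lid (array([571.7, 120.3]), array([37.8, 39.9]), 81.6, 'z', 0.0591, 125)
grip (array([ 520. , -256.1]), array([61.6, 15. ]), 89.6, 'z', 0.0563, 193) 0.0621215340535366
red (array([ 590.1, -151.8]), array([122.7, 131.7]), 89.4, 'z', 0.056, 365) slope dz/dx -0.001
 lid (array([489.2, 129.6]), array([39.2, 37.5]), 64.4, 'z', 0.0609, 127)
 lid (array([566.6, 116.6]), array([41.2, 38. ]), 29.9, 'z', 0.0609, 125)
```

```bash
python3 -c "
from station import finish_job; print(finish_job())"
```

```text
the job is handed in; nothing more can be done
None
```

I did the whole job in about 36 s of robot time and handed it in; the hand-in reports no verdict.

I lifted the bar to about 1.24 rad and slid the plate about 62 mm out along the jig. I then regripped it at its middle and laid it in the wide bay. Both blue jars went into the narrow bay and I pressed their lids down. Last, I lowered the bar.

**Last checks**
- **Plate:** it measured within a few millimetres of the wide bay's centre in the scene camera, with its top at about 14 mm, which means flat on the floor. The last side view gave a distorted outline that disagreed across the bay (74 mm wide for a 50 mm plate), so I went by the scene camera and an earlier clean side reading.
- **Jars:** both stand about 40 mm either side of the bay's centre. Lid tops are at about 59.9 mm (mean of the two cameras) against 60 mm when home, with no red showing.
- **Bar:** after the first lowering it still stood about 0.03 rad up. I pressed it again, and it now shows the same height and level arms as at the start.
- **Force:** that last press reached 41 N through the fingertips. The 40 N limit is for the arm or the gripper's body, so I don't expect it to count, but I can't confirm that.
- **Other jars and bystanders:** no third blue jar showed in any view. I left the purple and pink look-alikes alone and never touched the bystanders. I did not re-measure their positions, but they look unmoved in the last pictures.

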